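Clip a fresh filter cassette into the bench dust extractor

TASK

Fit the fresh filter cassette (the one with clean white pleats) into the sloping intake of the dust extractor: hook its two lugs under the keeper bar at the lower end, then press the upper end slowly home until both yellow spring tabs have snapped behind the ledge, without slamming or forcing it. Leave the used cassette and the tools on the bench where they are, and let go of the cassette.

Things in the scene. Friction and masses are not known exactly. Their poses are not given: they have to be found in the camera images.
- fresh: Fresh filter cassette, 0.23 kg: blue frame, white pleats, a bridge handle across its middle. Frame: x -55 to 53 mm, y -75 to 75, z 0 to 26. Origin at the centre of its underside; it starts lying flat, z up. Its lower end (-x) has two rigid lugs, its upper end (+x) two yellow sprung tabs. Alike left and right.
- fresh_handle (a point): Centre of the handle bar, at (0, 0, 46) mm in fresh, same axes. Rectangular bar along y: 16 mm thick in x, 12 mm tall (z 40 to 52), 106 mm long, 82 mm free between its posts, open underneath. Take it here, closing along x.
- fresh_lugs (a point): Midway between the tips of the two lugs: (-67, 0, 4.5) mm in fresh. The lugs stick out from x = -55 to -67 at y = +-45, each 26 mm wide, z 2 to 7.
- fresh_rail (a point): Middle of the flat top of the upper rail, the place to press: (42, 0, 26) mm in fresh. The rail spans x 31 to 53, y -59 to 59.
- fresh_edge_left (a point): Top edge of the fresh cassette's upper end at its left tab: (53, 42, 26) mm in fresh; home it lies 26 mm above the seat (z in intake). The tabs, at y = +-42, are 26 mm wide; their wedge noses stick out to x = 62, sloping underneath from (x 56, z 4) to (x 62, z 14), with a flat shoulder on top at z = 17.
- fresh_edge_right (a point): The same at the right tab: (53, -42, 26) mm in fresh.
- fresh_tab_left (a joint): How far the left (+y) tab of the fresh cassette is pushed in: 0 m = fully sprung out, 0.008 m = stop. Pushing it in takes 1.3 N at first and 5.2 N at 6 mm.
- fresh_tab_right (a joint): The same for the right (-y) tab.
- extractor: Bench dust extractor, a light grey console fixed to the bench, 216 mm wide, 250 mm deep, 146 mm high at the back, with the sloping intake in front. Origin on the bench, straight below the centre of the intake; x points from its front to its back, z up.
- intake: The well in the extractor that takes the cassette. Origin at the centre of its seat, 100 mm above the bench; x points up the slope (30 degrees above level, towards the extractor's back), y left, z out of the face. Home, the cassette's frame coincides with this one within 2 mm. A sprung seal frame (y +-62 to +-76) stands 1.5 mm above the seat and gives 4 mm; side cheeks with inner faces at y = +-78, up to z = 14.
- intake_keeper (a point): Middle of the edge of the orange keeper bar at the intake's lower end: (-60.5, 0, 11) mm in intake; the bar is z 9 to 13, full width. The lugs go under it (free down to z = -20) until their tips stop at x = -68. They go in while the upper end is held up 10 to 16 degrees steeper than the slope, starting some 12 mm up the slope from home.
- intake_ledge (a point): Middle of the inner edge of the orange ledge at the intake's upper end: (56.5, 0, 19.5) mm in intake; z 17 to 22, full width. Let go with its lugs hooked, the cassette rests with its tabs on it, upper end 10 to 15 mm high. Pressing the rail home takes 8 to 18 N; the tabs snap under the ledge only when pushed a little past home (up to 1 mm) against the sprung seal, which then lifts them against it. Press slowly: a shove over 60 N cracks it.
- used: The used filter cassette, same shape as the fresh one but with grey-brown clogged pleats; must not be moved. Origin at the centre of its underside.
- burr_block: Wooden block with upright carving burrs, 80 by 130 mm, about 92 mm high in all. Origin under its centre.
- chisel: Stone chisel with a wooden handle, lying along its x, 218 mm long. Origin near its middle.
- dust_brush: Bench brush lying along its x, 240 mm long, 36 mm high. Origin near its middle.
- ear_muffs: Yellow ear muffs lying on the bench, about 200 by 160 mm, 40 mm high. Origin between the cups.
Mind the look-alikes: they are no part of the job. Leave any green or pink look-alike of the fresh alone.

How it is judged:
On the way:
1. the lugs of the fresh cassette are under the keeper bar, its upper end still raised (x of fresh_lugs in the frame of intake between -0.08 and -0.0625 m and z of fresh_lugs in the frame of intake between -0.012 and 0.0088 m and y of fresh in the frame of intake between -0.008 and 0.008 m and z of fresh_edge_left in the frame of intake above 0.032 m), for 0.05 s.
At the end, for the whole second after the job is handed in: The fresh cassette lies let go and at rest in the intake: lugs under the keeper bar, both upper corners 22 to 29.5 mm above the seat, both tabs sprung out again (pushed in less than 2.5 mm), parallel to the seat within 0.045 rad, centred within 8 mm (z of fresh_edge_left in the frame of intake between 0.022 and 0.0295 m and value of joint each of fresh_tab_left, fresh_tab_right below 0.0025 m and z of fresh_edge_right in the frame of intake between 0.022 and 0.0295 m and x of fresh_lugs in the frame of intake between -0.08 and -0.0625 m and z of fresh_lugs in the frame of intake between -0.012 and 0.0088 m and y of fresh in the frame of intake between -0.008 and 0.008 m and angle between the z axis of fresh and the z axis of intake, either way round below 0.045 rad and linear speed of fresh below 0.02 m/s); the robot touches nothing.
It fails at once if the used cassette is moved by more than 30 mm (distance of used from where it was at the start of the episode above 0.03 m).
It fails at once if one of the tools on the bench (burr block, chisel, brush, ear muffs) is moved by more than 30 mm (distance of any of burr_block, chisel, dust_brush, ear_muffs from where it was at the start of the episode above 0.03 m).
It fails at once if the fingers force the fresh cassette, down on its seat, with more than 60 N, loading the extractor with more than 100 N (contact force between fresh and extractor above 100 N and contact force between the fingers and fresh above 60 N and z of each of fresh_edge_left, fresh_edge_right in the frame of intake below 0.0285 m).
It also fails if it takes over 48 s, if anything falls off the work surface, if the arm or the gripper's body presses on something with over 40 N, if the wrist force passes 120 N, or if a joint passes its speed limit or range.

ROBOT

A 6-joint arm with a two-finger parallel gripper is mounted at the origin on the work surface. World frame = base frame: x ahead of the robot, y to its left, z up, the work surface at z = 0. Lengths are in m, angles in rad, forces in N, time in s.
With the tool pointing down it reaches from about 0.325 to 0.775 m from the base axis. Payload 5.5 kg.
Tool frame: the origin (TCP) lies between the finger pads; the fingertips stand 25 mm ahead of it and the grasp point (between the pads) lies 6 mm ahead of it; z points along the fingers, y is the line along which they close (so a half turn about z gives the same grasp; the last joint's range is limited). The gripper opens to 88 mm and grips with 3 to 60 N. Pads are 20 mm wide; open, the fingers measure 115 mm over their backs; the gripper's body (75 mm by 178 mm) begins 61 mm behind the grasp point.
Start: joints at [-1.233, 0.091, 1.231, -0, 1.82, -0.057], TCP at [0.231, -0.554, 0.248] pointing down, gripper open.
Joint ranges: [-2.87, 2.87], [-0.86, 2.18], [0.17, 2.46], [-1.51, 4.65], [0.06, 2.69], [-2.65, 2.65]. Speed limits (rad/s): [2.57, 2.57, 3.01, 3.14, 3.14, 3.14].

INTERFACE

Orientations are given as a rotation vector (axis times angle).
In Python, from rig import bot gives the robot as it stands.
- The arm moves only by the shell command python3 -m pendant 'ROWS' [OPENING] [FORCE]. ROWS is JSON, a list of rows, each a list of 4 numbers: the shift along the tool's x, y, z in m, then the turn about the tool's z in degrees. In form: [[x, y, z, roll], ...]. A call has 1 to 5 rows; each row is the pose to reach, as a shift and turn from the pose commanded when the call began, along the tool's axes at that moment; what a row does not reach only later rows make up. A row lasts 1/8 s, in which the tool goes at most 62.5 mm and 10.7 degrees, less where a joint would pass 70% of its speed; a pose out of reach is approached as far as the arm can. A call with a gripper value outside its range is refused whole. OPENING is the closure, from 0 (fully open) to 1 (shut), set as the call begins (- or left out, the last holds). The fingers move at their own pace and stop on an object; FORCE is the grip in N (left out, the last holds). Time passes only in rows, so rows that repeat a pose let the fingers close. It gives the time, the measured TCP pose, the force, the opening and the grip force at its end, in the units of the state.
- bot.get_obs(): the state, without advancing time (a new reading comes with each control period).
- bot.camera(name): name is "side" or "top" or "wrist"; returns a dict with "frame" (400x640x3 uint8, blue, green, red), "fx", "fy", "cx", "cy" (pixels), "rvec" (rotation vector, rad) and "tvec" (3), from world to camera coordinates, as OpenCV has them; the wrist camera has in their place "mount" (4x4, takes a point from camera to tool coordinates, whose origin is the TCP and whose axes are the flange's). Camera axes: x right, y down, z forward; pixel columns grow to the right and rows downward; lengths in m; the calibration is good to about 2 mm. A picture is of the moment at which its call begins: read the wrist's pose just before it. There is no depth.
- bot.close_job(): hands the job in; it is judged then, once.
The state is a dict: "t": time; "qpos": joint angles; "dq": joint speeds; "joint_efforts": joint torques, N m; "ee_pos": TCP position; "tool_rot": TCP orientation; "contact_force": force on the tool from outside, world axes, zero at the start; "moment": the same for the moment, N m; "opening": opening from 0.0 (shut) to 1.0 (fully open); "grip_force": force on a finger pad.
Only numpy, scipy, OpenCV 4.12 (cv2) and the standard library are available. Lean on these libraries where they do the work, as an engineer would, in place of code of your own. Each camera call takes 0.05 s, during which the arm holds its last target. There are 200 camera calls.

## Working session

There is one attempt and no reset: what is moved stays moved. The work goes in short steps, Python scripts to look and compute and a shell command to move; the robot and the scene stay as the last step left them, time stands still between calls to the robot, and variables do not carry over. Pictures are saved under pics/ and viewed, at most 10 in all, crops included, and the job is handed in when it is done.

```bash
ls; mkdir -p pics
python3 - <<'E'
from rig import bot
import cv2,numpy as np
o=bot.get_obs();print({k:np.round(v,3) for k,v in o.items()})
for n in("top","side"):
    c=bot.camera(n);np.save(f"pics/{n}0.npy",c["frame"]);cv2.imwrite(f"pics/{n}0.png",c["frame"]);print(n,{k:np.round(v,4) for k,v in c.items() if k!="frame"})
    np.savez(f"{n}.npz",**c)
c=bot.camera("wrist");print(c["mount"],c["fx"],c["cx"],c["cy"])
E
```

```text
pics
{'t': np.float64(0.0), 'qpos': array([-1.233,  0.092,  1.232, -0.   ,  1.82 , -0.057]), 'dq': array([0.001, 0.001, 0.001, 0.   , 0.   , 0.   ]), 'joint_efforts': array([-0.0000e+00, -4.4645e+01, -4.0644e+01,  7.0000e-02,  3.0000e-02,
       -0.0000e+00]), 'ee_pos': array([ 0.231, -0.554,  0.247]), 'tool_rot': array([-3.079, -0.616,  0.   ]), 'contact_force': array([ 0.123, -0.075, -0.31 ]), 'moment': array([ 0.007,  0.026, -0.025]), 'grip_force': np.float64(0.0), 'opening': np.float64(0.999)}
top {'fx': np.float64(413.9158), 'fy': np.float64(413.9158), 'cx': np.float64(325.5671), 'cy': np.float64(209.6028), 'rvec': array([ 2.1635, -2.2174,  0.1088]), 'tvec': array([0.0647, 0.4702, 1.1668])}
side {'fx': np.float64(482.4872), 'fy': np.float64(482.4872), 'cx': np.float64(306.4604), 'cy': np.float64(198.2164), 'rvec': array([ 0.2365, -2.6338,  1.5693]), 'tvec': array([0.4588, 0.1192, 1.6131])}
[[-6.67558371e-04 -9.54580521e-01 -2.97952318e-01  8.23278139e-02]
 [ 9.99999091e-01 -9.86175686e-04  9.19027370e-04 -1.35441963e-03]
 [-1.17111896e-03 -2.97951434e-01  9.54580312e-01 -1.36586758e-01]
 [ 0.00000000e+00  0.00000000e+00  0.00000000e+00  1.00000000e+00]] 311.5998520431779 319.6162839026117 198.81200326609166
```

View pics/top0.png

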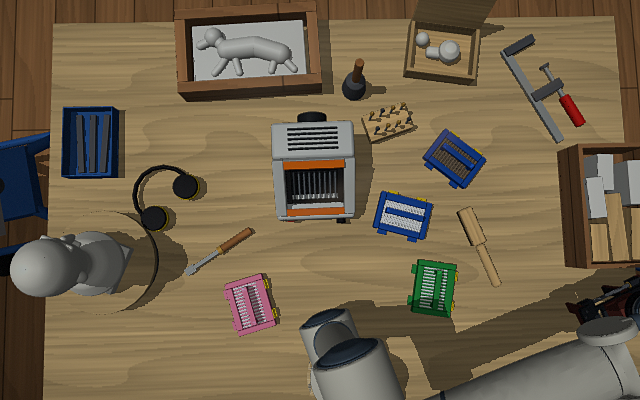

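View pics/side0.png

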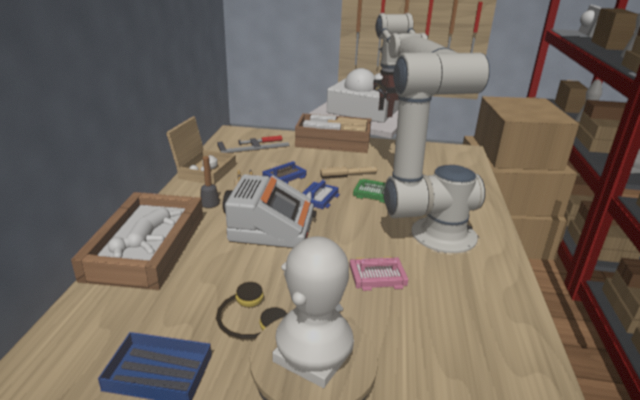

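```bash
cat > h.py <<'E'
import cv2,numpy as np
from scipy.spatial.transform import Rotation as R
def cam(c,obs=None):
    K=np.array([[c["fx"],0,c["cx"]],[0,c["fy"],c["cy"]],[0,0,1]],float)
    if "rvec" in c:
        Rw=R.from_rotvec(c["rvec"]).as_matrix(); return K,Rw,np.asarray(c["tvec"]).ravel()
    T=np.eye(4);T[:3,:3]=R.from_rotvec(obs["tool_rot"]).as_matrix();T[:3,3]=obs["ee_pos"]
    W=np.linalg.inv(T@c["mount"]); return K,W[:3,:3],W[:3,3]
def ray(C,uv,z):
    K,Rw,t=C; d=(np.linalg.inv(K)@np.c_[np.atleast_2d(uv),np.ones(len(np.atleast_2d(uv)))].T).T@Rw; o=-Rw.T@t
    return o+d*((z-o[2])/d[:,2])[:,None]
def proj(C,P):
    K,Rw,t=C; q=(np.atleast_2d(P)@Rw.T+t)@K.T; return q[:,:2]/q[:,2:]
def masks(f):
    h=cv2.cvtColor(f,cv2.COLOR_BGR2HSV)
    return {"blue":cv2.inRange(h,(105,120,40),(125,255,255)),"orange":cv2.inRange(h,(6,150,120),(16,255,255)),"yellow":cv2.inRange(h,(20,150,110),(32,255,255))}
def comps(m,amin):
    n,l,s,c=cv2.connectedComponentsWithStats(m,connectivity=8); return [(l==i,s[i],c[i]) for i in range(1,n) if s[i,4]>=amin]
E
python3 - <<'E'
from h import *
c=dict(np.load("top.npz"));C=cam(c);f=c["frame"]
for k,m in masks(f).items():
    for M,s,ce in comps(m,8 if k=="yellow" else 60):
        r=cv2.minAreaRect(np.argwhere(M)[:,::-1].astype(np.float32))
        z={"blue":.026,"orange":.145 if ce[1]<190 else .079,"yellow":.015}[k]
        print(k,s,np.round(ce,1),"world",np.round(ray(C,ce,z)[0],4),"box",np.round(ray(C,cv2.boxPoints(r),z)[:,:2],3).tolist())
cv2.imwrite("pics/crop.png",cv2.resize(f[90:270,250:510],None,fx=3,fy=3,interpolation=cv2.INTER_CUBIC))
E
```

```text
blue [  61  106   52   71 1638] [ 87.7 142.6] world [0.6785 0.726  0.026 ] box [[0.584, 0.8], [0.789, 0.801], [0.784, 0.658], [0.578, 0.659]]
blue [ 423  129   63   60 1292] [454.1 159.5] world [ 0.6072 -0.3216  0.026 ] box [[0.603, -0.22], [0.701, -0.298], [0.607, -0.415], [0.51, -0.336]]
blue [   0  132   50   88 2638] [ 19.2 176.4] world [0.5856 0.915  0.026 ] box [[0.714, 0.973], [0.712, 0.836], [0.463, 0.829], [0.466, 0.964]]
blue [ 373  191   59   52 1261] [402.2 215.7] world [ 0.4484 -0.1646  0.026 ] box [[0.407, -0.075], [0.522, -0.108], [0.482, -0.253], [0.367, -0.219]]
blue [  0 243  26  13 150] [ 10.1 249. ] world [0.382  0.9335 0.026 ] box [[0.385, 0.965], [0.399, 0.893], [0.38, 0.889], [0.366, 0.96]]
orange [283 159  61  11 469] [313.2 164. ] world [0.5802 0.0846 0.145 ] box [[0.589, 0.163], [0.592, 0.007], [0.571, 0.007], [0.569, 0.162]]
orange [287 207  58   9 391] [315.  211.2] world [0.463  0.0832 0.079 ] box [[0.471, 0.16], [0.474, 0.004], [0.455, 0.004], [0.452, 0.159]]
orange [222 229  29  20  75] [238.9 236.2] world [0.4007 0.2892 0.079 ] box [[0.375, 0.338], [0.
[... 641 characters left out ...]
8 246   5   7  15] [219.8 249.5] world [0.3655 0.3556 0.015 ] box [[0.372, 0.365], [0.376, 0.357], [0.361, 0.349], [0.357, 0.357]]
yellow [455 272   3   9  18] [455.9 276. ] world [ 0.2732 -0.3138  0.015 ] box [[0.285, -0.312], [0.284, -0.317], [0.262, -0.316], [0.262, -0.311]]
yellow [265 279   4   9  11] [266.8 282.5] world [0.2696 0.2241 0.015 ] box [[0.279, 0.229], [0.28, 0.226], [0.258, 0.218], [0.257, 0.221]]
yellow [451 302   3   9  17] [452.1 306.5] world [ 0.1879 -0.2984  0.015 ] box [[0.201, -0.296], [0.2, -0.302], [0.178, -0.301], [0.178, -0.295]]
yellow [273 308   4   8  10] [275.1 311.2] world [0.1891 0.202  0.015 ] box [[0.198, 0.208], [0.2, 0.204], [0.18, 0.196], [0.179, 0.2]]
```

View pics/crop.png

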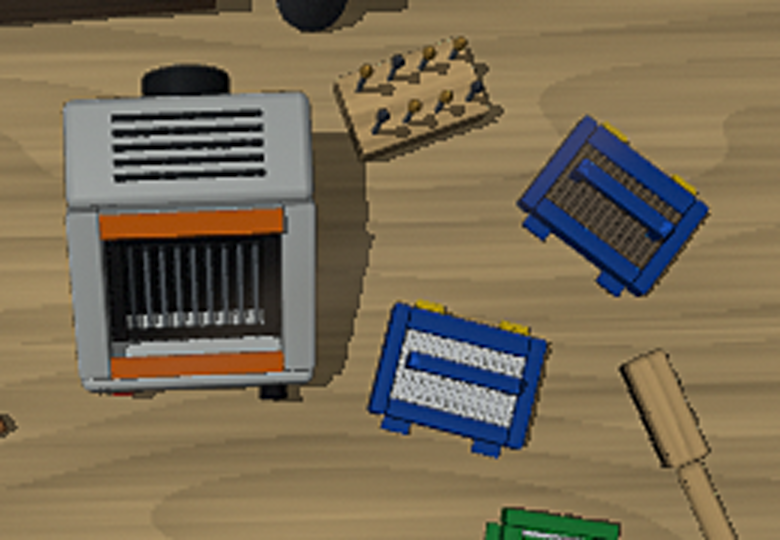

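```bash
python3 -m pendant '[[0.06,-0.047,0,-10],[0.12,-0.094,0,-20],[0.18,-0.141,0,-30],[0.24,-0.188,0,-40],[0.3,-0.235,0,-51.4]]' 0
python3 - <<'E'
from h import *
from rig import bot
o=bot.get_obs();Rt=R.from_rotvec(o["tool_rot"]).as_matrix();print(Rt.round(3),o["ee_pos"])
print((Rt.T@(np.array([.451,-.166,.25])-o["ee_pos"])).round(4))
E
```

```text
t: 0.78
ee_pos: [0.3843, -0.2795, 0.2474]
tool_rot: [-2.514, -1.884, -0.0]
contact_force: [0.6, -0.7, 0.0]
opening: 1.0
grip_force: 0.0
[[ 0.281  0.96   0.   ]
 [ 0.96  -0.281  0.   ]
 [ 0.     0.    -1.   ]] [ 0.38426135 -0.2794586   0.24740123]
[ 0.1276  0.0322 -0.0026]
```

```bash
python3 -m pendant '[[0.05,0.013,0,0],[0.1,0.027,0,0],[0.127,0.032,0,0],[0.127,0.032,0,0]]'
cat > look.py <<'E'
import sys
from h import *
from rig import bot
o=bot.get_obs();c=bot.camera("wrist");C=cam(c,o);f=c["frame"];np.savez("w.npz",f=f)
cv2.imwrite(f"pics/{sys.argv[1]}.png",f)
for k,m in masks(f).items():
    for M,s,ce in comps(m,150):
        r=cv2.minAreaRect(np.argwhere(M)[:,::-1].astype(np.float32))
        z={"blue":.026,"orange":.147 if ray(C,ce,.147)[0,0]>.55 else .08,"yellow":.017}[k]
        print(k,s[4],np.round(ce),np.round(ray(C,ce,z)[0],4),"box",np.round(ray(C,cv2.boxPoints(r),z)[:,:2],4).tolist())
print(o["ee_pos"],o["tool_rot"])
E
python3 look.py w1
```

```text
t: 1.27
ee_pos: [0.4513, -0.1673, 0.2473]
tool_rot: [-2.516, -1.881, 0.0]
contact_force: [0.0, 0.1, -0.2]
opening: 0.999
grip_force: 0.0
blue 1125 [318. 117.] [ 0.4681 -0.1027  0.026 ] box [[0.4208, -0.0821], [0.5195, -0.1113], [0.5163, -0.1239], [0.4166, -0.0943]]
blue 4939 [318. 183.] [ 0.4467 -0.1753  0.026 ] box [[0.4084, -0.0942], [0.5147, -0.1257], [0.4832, -0.2518], [0.365, -0.2169]]
blue 3956 [489. 243.] [ 0.6301 -0.311   0.026 ] box [[0.5419, -0.3197], [0.6258, -0.2252], [0.6966, -0.3018], [0.6156, -0.4083]]
blue 163 [447. 205.] [ 0.588  -0.2453  0.026 ] box [[0.5771, -0.2498], [0.5911, -0.2323], [0.5991, -0.2402], [0.5851, -0.2579]]
[ 0.45125201 -0.16733345  0.24732138] [-2.51573164e+00 -1.88067482e+00  2.82752806e-04]
```

View pics/w1.png

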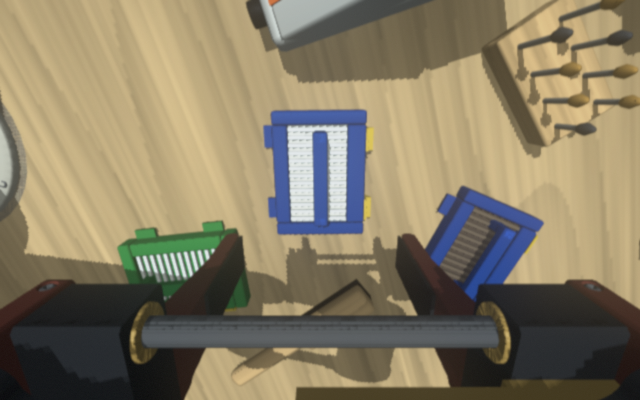

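Run:
```python
from h import *
from rig import bot
o=bot.get_obs();C=cam(bot.camera("wrist"),o)
P=ray(C,[[272.5,111],[367,111],[363.5,234],[277,234]],.026)
print(P.round(4),P.mean(0))
v=P[0]+P[1]-P[2]-P[3];yaw=np.degrees(np.arctan2(-v[0],v[1]));print(yaw,np.linalg.norm(v)/2)
H=ray(C,[[320.5,131],[321,226]],.052);print("handle",H.round(4),H.mean(0))
Rt=R.from_rotvec(o["tool_rot"]).as_matrix();print("tooly",np.degrees(np.arctan2(Rt[1,1],Rt[0,1])))
print((Rt.T@(np.r_[H.mean(0)[:2],.046+.016]-o["ee_pos"])).round(4))
```

```text
[[ 0.421  -0.0835  0.026 ]
 [ 0.5212 -0.1133  0.026 ]
 [ 0.4813 -0.2556  0.026 ]
 [ 0.3778 -0.2248  0.026 ]] [ 0.45030146 -0.16930804  0.026     ]
-16.322520310448528 0.14779996468401696
handle [[ 0.4663 -0.1172  0.052 ]
 [ 0.4364 -0.2199  0.052 ]] [ 0.45135358 -0.16852532  0.052     ]
tooly -16.53349723705622
[0.0002 0.0007 0.1853]
```

```bash
python3 -m pendant '[[0,0.001,0.06,0],[0,0.001,0.12,0],[0,0.001,0.165,0],[0,0.001,0.183,0],[0,0.001,0.183,0]]' 0; python3 -m pendant '[[0,0,0,0],[0,0,0,0],[0,0,0,0],[0,0,0,0],[0,0,0,0]]' 1 30;  python3 -m pendant '[[0,0,-0.01,0],[0,0,-0.05,0],[0,0,-0.11,0],[0,0,-0.17,0],[0,0,-0.2,0]]'
```

```text
t: 2.0
ee_pos: [0.4511, -0.1697, 0.0643]
tool_rot: [-2.52, -1.874, 0.001]
contact_force: [0.4, 0.6, 0.2]
opening: 1.001
grip_force: 0.0
t: 2.62
ee_pos: [0.4518, -0.1691, 0.0647]
tool_rot: [2.519, 1.877, 0.0]
contact_force: [-0.3, 0.7, -0.4]
opening: 0.47
grip_force: 0.0
t: 3.25
ee_pos: [0.4522, -0.1693, 0.2697]
tool_rot: [2.515, 1.874, 0.005]
contact_force: [0.9, -0.2, -0.5]
opening: 0.002
grip_force: 0.0
```

```bash
python3 -m pendant '[[0,0,0,0],[0,0,0.0,0],[0,0,0,0],[0,0,0.02,0],[0,0,0.04,0]]' 0 30; python3 -m pendant '[[0,0,0,0],[0,0,0,0],[0,0,0,0],[0,0,0,0],[0,0,0,0]]'; python3 look.py w2
```

```text
t: 3.88
ee_pos: [0.4514, -0.169, 0.2227]
tool_rot: [-2.518, -1.876, 0.001]
contact_force: [0.8, -1.0, 0.3]
opening: 0.533
grip_force: 0.0
t: 4.5
ee_pos: [0.4518, -0.1692, 0.225]
tool_rot: [2.519, 1.876, 0.0]
contact_force: [-0.3, -0.3, -0.2]
opening: 1.003
grip_force: 0.0
blue 1275 [317. 116.] [ 0.4681 -0.1023  0.026 ] box [[0.4205, -0.082], [0.5192, -0.1101], [0.5162, -0.1228], [0.4163, -0.0944]]
blue 5677 [317. 185.] [ 0.447  -0.1742  0.026 ] box [[0.4082, -0.0942], [0.5154, -0.1249], [0.4851, -0.2525], [0.365, -0.2183]]
blue 4009 [499. 244.] [ 0.6323 -0.3039  0.026 ] box [[0.5448, -0.3178], [0.6254, -0.2246], [0.697, -0.3013], [0.6196, -0.4071]]
blue 183 [453. 208.] [ 0.5879 -0.2443  0.026 ] box [[0.5767, -0.2485], [0.591, -0.2314], [0.5989, -0.2397], [0.5847, -0.257]]
[ 0.45181845 -0.16918217  0.22500117] [2.51911663e+00 1.87632096e+00 4.33656742e-04]
```

View pics/w2.png

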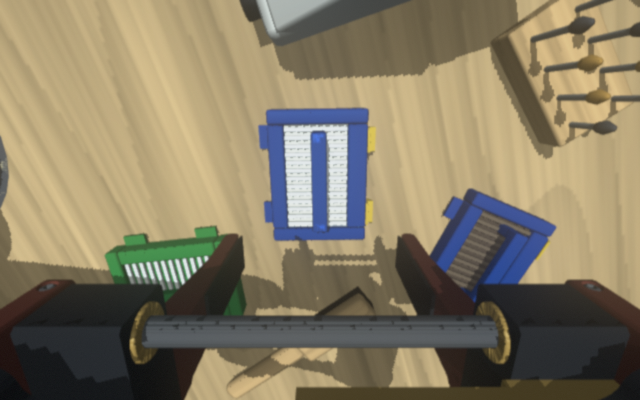

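The cassette, still at (318,175), has not moved; it lies as before and the fingers are open. Grasp again, waiting for the fingers.

```bash
python3 -m pendant '[[0,0,0.06,0],[0,0,0.12,0],[0,0,0.15,0],[0,0,0.161,0],[0,0,0.161,0]]' 0.4 ; python3 -m pendant '[[0,0,0,0],[0,0,0,0],[0,0,0,0],[0,0,0,0],[0,0,0,0]]' 1 30;  python3 -m pendant '[[0,0,0,0],[0,0,0,0],[0,0,0,0]]'
```

```text
t: 5.18
ee_pos: [0.4519, -0.1692, 0.064]
tool_rot: [2.519, 1.877, -0.0]
contact_force: [-0.7, 0.1, -0.2]
opening: 0.602
grip_force: 0.0
t: 5.8
ee_pos: [0.4517, -0.1691, 0.064]
tool_rot: [2.519, 1.877, 0.0]
contact_force: [-1.9, 0.2, 3.4]
opening: 0.179
grip_force: 30.0
t: 6.18
ee_pos: [0.4517, -0.1691, 0.064]
tool_rot: [2.519, 1.877, 0.0]
contact_force: [-2.2, 1.3, 3.7]
opening: 0.182
grip_force: 30.0
```

```bash
python3 -m pendant '[[0,0,-0.01,0],[0,0,-0.06,0],[0,0,-0.12,0],[0,0,-0.18,-8],[0,0,-0.21,-17.4]]'; python3 -m pendant '[[0,0,0,0],[0,0,0,0]]'
python3 - <<'E'
from h import *
from rig import bot
o=bot.get_obs();Rt=R.from_rotvec(o["tool_rot"]).as_matrix();print("tooly",np.degrees(np.arctan2(Rt[1,1],Rt[0,1])))
y=np.radians(.8)
for n,(x,z) in {"level":(-9.6,197.7+18+20)}.items():
    g=np.array([.5315+x/1e3*np.cos(y),.0835+x/1e3*np.sin(y),z/1e3]);print(n,(Rt.T@(g-o["ee_pos"])).round(4))
E
```

```text
t: 6.8
ee_pos: [0.4522, -0.1693, 0.2775]
tool_rot: [2.198, 2.239, 0.003]
contact_force: [1.0, 0.6, -3.7]
opening: 0.18
grip_force: 30.0
t: 7.05
ee_pos: [0.4514, -0.169, 0.2713]
tool_rot: [-2.208, -2.231, 0.002]
contact_force: [0.6, 0.0, -3.5]
opening: 0.178
grip_force: 30.0
tooly 0.5834809839974231
level [0.2516 0.0732 0.0357]
```

```bash
python3 -m pendant '[[0.05,0.02,0,0],[0.1,0.05,0,-0.2],[0.13,0.073,0,-0.2],[0.13,0.073,0,-0.2]]'; python3 look.py w3
```

```text
t: 7.55
ee_pos: [0.5231, -0.036, 0.27]
tool_rot: [-2.197, -2.238, 0.005]
contact_force: [-1.5, -0.7, -2.6]
opening: 0.177
grip_force: 30.0
blue 9876 [352. 168.] [ 0.5612 -0.0305  0.026 ] box [[0.3809, -0.1878], [0.407, 0.0373], [0.6309, 0.0327], [0.6459, -0.1943]]
blue 4267 [241. 208.] [ 0.4203 -0.0863  0.026 ] box [[0.3906, -0.0036], [0.4393, 0.001], [0.4454, -0.1944], [0.3892, -0.2005]]
blue 4285 [320. 238.] [ 0.5232 -0.1254  0.026 ] box [[0.5032, -0.0242], [0.539, -0.0235], [0.546, -0.2454], [0.504, -0.2464]]
blue 677 [332. 364.] [ 0.5462 -0.3364  0.026 ] box [[0.5253, -0.3065], [0.5659, -0.3055], [0.5691, -0.3791], [0.5266, -0.3801]]
orange 1833 [261.  55.] [0.4635 0.0889 0.08  ] box [[0.4551, 0.1351], [0.4704, 0.1359], [0.4724, 0.0356], [0.4555, 0.0345]]
orange 3075 [396.  55.] [0.5779 0.0823 0.147 ] box [[0.5681, 0.0403], [0.5669, 0.1197], [0.5875, 0.119], [0.5908, 0.0394]]
[ 0.52308661 -0.03599659  0.26995552] [-2.1974193  -2.23840437  0.00483358]
```

View pics/w3.png

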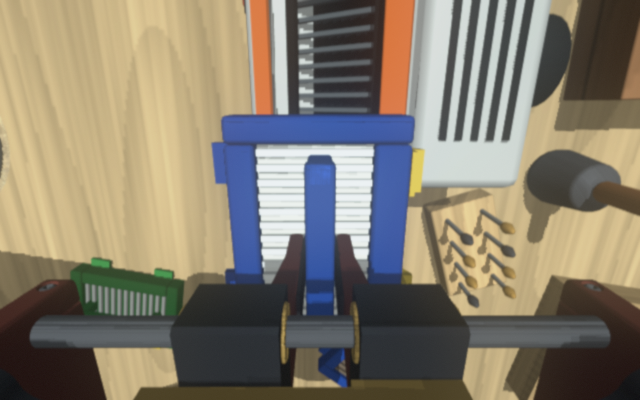

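```bash
python3 -m pendant '[[0.05,0,0,0],[0.1,-0.003,0,0],[0.12,-0.003,0,0],[0.12,-0.003,0,0]]'; python3 look.py w4
```

```text
t: 8.1
ee_pos: [0.5173, 0.0817, 0.2724]
tool_rot: [-2.202, -2.239, 0.003]
contact_force: [0.9, 0.0, -3.3]
opening: 0.178
grip_force: 30.0
blue 5052 [319. 129.] [0.5144 0.133  0.026 ] box [[0.4005, 0.1464], [0.6264, 0.1501], [0.6298, 0.1183], [0.3981, 0.1145]]
blue 4180 [241. 207.] [0.4151 0.0322 0.026 ] box [[0.3854, 0.1133], [0.4342, 0.1178], [0.4399, -0.0784], [0.3836, -0.0843]]
blue 4686 [389. 213.] [0.6078 0.0277 0.026 ] box [[0.5864, -0.0776], [0.5843, 0.1173], [0.6278, 0.1155], [0.6365, -0.0801]]
blue 4273 [320. 238.] [ 0.5182 -0.0095  0.026 ] box [[0.4982, 0.0927], [0.5342, 0.0933], [0.5409, -0.1304], [0.4986, -0.1311]]
[0.51728844 0.08174165 0.27241026] [-2.20205334 -2.23919566  0.00279355]
```

View pics/w4.png

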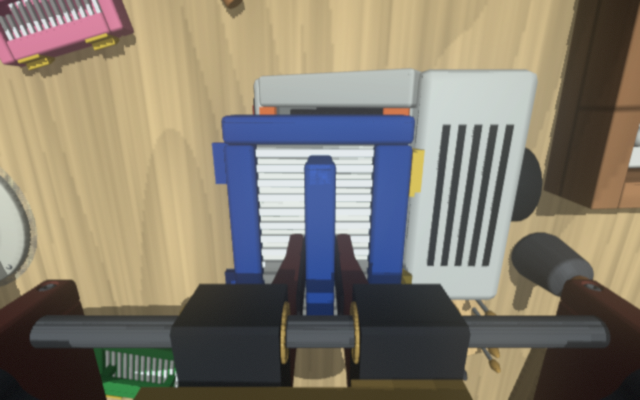

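Run:
```python
from h import *
from rig import bot
f=np.load("w.npz")["f"];o=bot.get_obs();C=cam(bot.camera("wrist"),o)
m=masks(f)["orange"]
for c0 in (262,266,270,386,390,396,402,408):
    r=np.flatnonzero(m[:116,c0]); 
    if len(r): print(c0,r.min(),ray(C,[c0,r.min()-.0],.0805 if c0<300 else .1473).round(4))
b=masks(f)["blue"]
for c0 in(260,320,380):
    r=np.flatnonzero(b[:,c0]);print("blue",c0,r.min(),ray(C,[c0,r.min()],.234).round(4))
Rt=R.from_rotvec(o["tool_rot"]).as_matrix();print("tooly",np.degrees(np.arctan2(Rt[1,1],Rt[0,1])),o["ee_pos"])
h=ray(C,[[320,156],[320,146]],.250);print(h)
```

```text
262 108 [[0.4573 0.1567 0.0805]]
266 108 [[0.4614 0.1568 0.0805]]
270 108 [[0.4655 0.1569 0.0805]]
386 109 [[0.5694 0.159  0.1473]]
390 109 [[0.5726 0.1591 0.1473]]
396 109 [[0.5774 0.1592 0.1473]]
402 109 [[0.5823 0.1592 0.1473]]
blue 260 117 [[0.4835 0.1556 0.234 ]]
blue 320 116 [[0.5161 0.1567 0.234 ]]
blue 380 116 [[0.5487 0.1571 0.234 ]]
tooly 0.9019511104548993 [0.51748213 0.08088826 0.27259992]
[[0.51643312 0.1375137  0.25      ]
 [0.51635427 0.14261954 0.25      ]]
```

```bash
python3 -m pendant '[[0,0.002,0.025,0],[0,0.003,0.047,0],[0,0.003,0.049,0],[0,0.003,0.049,0]]'; python3 -m pendant '[[0,0,0,0],[0,0,0,0],[0,0,0.004,0],[0,0,0.007,0],[0,0,0.007,0]]' 1 5
```

```text
t: 8.7
ee_pos: [0.521, 0.0809, 0.2252]
tool_rot: [2.204, 2.238, 0.0]
contact_force: [-0.3, -0.1, -1.4]
opening: 0.178
grip_force: 30.0
t: 9.32
ee_pos: [0.5208, 0.0819, 0.217]
tool_rot: [-2.202, -2.24, 0.001]
contact_force: [0.2, 0.3, -2.8]
opening: 0.184
grip_force: 5.0
```

```bash
python3 -m pendant '[[0,-0.0035,0.006,0],[0,-0.0072,0.011,0],[0,-0.010,0.0165,0],[0,-0.0125,0.022,0],[0,-0.0125,0.022,0]]'; python3 look.py w5
```

```text
t: 9.95
ee_pos: [0.508, 0.0817, 0.195]
tool_rot: [-2.202, -2.24, 0.001]
contact_force: [-2.0, 0.2, -0.6]
opening: 0.209
grip_force: 5.0
blue 10342 [373. 171.] [0.5603 0.0994 0.026 ] box [[0.4223, -0.0263], [0.4358, 0.1534], [0.6141, 0.153], [0.6331, -0.0275]]
blue 3412 [261. 209.] [0.4473 0.0578 0.026 ] box [[0.4322, 0.1278], [0.4592, 0.13], [0.4649, -0.0292], [0.4336, -0.032]]
blue 4728 [319. 238.] [0.5081 0.0251 0.026 ] box [[0.4871, -0.0712], [0.4906, 0.1121], [0.5291, 0.112], [0.5325, -0.0715]]
orange 3198 [442. 189.] [0.582  0.1146 0.147 ] box [[0.5756, 0.0503], [0.5669, 0.1614], [0.5882, 0.161], [0.6009, 0.0496]]
yellow 519 [438. 181.] [0.6306 0.0876 0.017 ] box [[0.6222, 0.0605], [0.6215, 0.1157], [0.6378, 0.1142], [0.6395, 0.0587]]
[0.50798082 0.08165004 0.19499315] [-2.20199885e+00 -2.23959726e+00  1.19616946e-03]
```

View pics/w5.png

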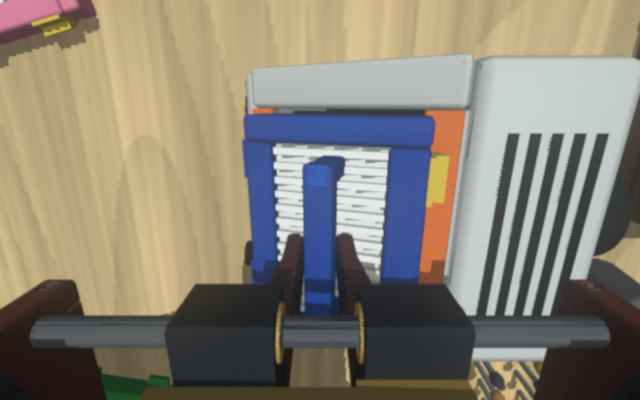

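```bash
python3 -m pendant '[[0,-0.0018,0.005,0],[0,-0.0032,0.010,0],[0,-0.0041,0.0155,0],[0,-0.0045,0.0205,0],[0,-0.0045,0.0205,0]]'; python3 look.py w6
```

```text
t: 10.62
ee_pos: [0.5036, 0.0815, 0.1743]
tool_rot: [-2.202, -2.239, 0.002]
contact_force: [-4.2, -0.4, -1.3]
opening: 0.216
grip_force: 5.0
blue 11157 [392. 176.] [0.5701 0.0993 0.026 ] box [[0.4435, -0.0105], [0.4558, 0.1557], [0.6211, 0.1522], [0.6389, -0.0158]]
blue 2251 [281. 194.] [0.4658 0.0798 0.026 ] box [[0.4557, 0.1297], [0.4777, 0.1308], [0.4809, 0.0084], [0.4561, 0.007]]
blue 5528 [321. 234.] [0.5054 0.0394 0.026 ] box [[0.4828, -0.0554], [0.4865, 0.1155], [0.5352, 0.1153], [0.5402, -0.0559]]
orange 1742 [263. 189.] [0.4595 0.1    0.08  ] box [[0.4485, 0.0179], [0.4551, 0.1589], [0.4701, 0.1591], [0.4663, 0.0182]]
orange 4461 [465. 197.] [0.5826 0.1161 0.147 ] box [[0.5649, 0.0527], [0.5671, 0.1635], [0.5893, 0.1607], [0.5918, 0.0484]]
yellow 164 [43. 24.] [0.2684 0.2233 0.017 ] box [[0.2549, 0.2226], [0.2798, 0.2298], [0.2805, 0.2247], [0.2555, 0.2174]]
yellow 785 [457. 189.] [0.6372 0.0852 0.017 ] box [[0.6294, 0.0588], [0.6292, 0.1118], [0.6441, 0.1099], [0.645, 0.0568]]
yellow 226 [442. 191.] [0.6234 0.0831 0.017 ] box [[0.6212, 0.0559], [0.6206, 0.1081], [0.6252, 0.1076], [0.626, 0.0553]]
[0.50359511 0.08150139 0.17426958] [-2.20205213e+00 -2.23937323e+00  1.78311966e-03]
```

View pics/w6.png

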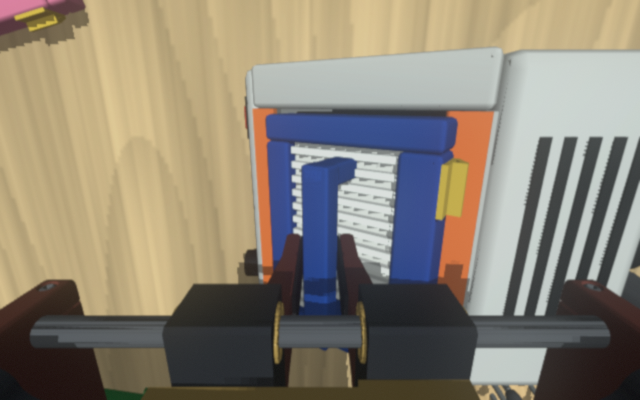

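```bash
cat > pl.py <<'E'
from h import *
from rig import bot
import sys
def plane(C,uv,n,d):
    K,Rw,t=C;o=-Rw.T@t;D=np.c_[np.atleast_2d(uv),np.ones(len(uv))]@np.linalg.inv(K).T@Rw
    return o+D*((d-n@o)/(D@n))[:,None]
def intake(P,ex=.530,ey=.081):
    y=np.radians(.8);q=P-np.array([ex,ey,.1]);q=q@R.from_euler("z",-y).as_matrix().T
    return q@R.from_euler("y",30,degrees=True).as_matrix().T*1e3
E
python3 - <<'E'
from pl import *
o=bot.get_obs();C=cam(bot.camera("wrist"),o)
y=np.radians(.8);n=np.array([-np.sin(y),np.cos(y),0]);d=n@o["ee_pos"]+.0755
P=plane(C,[[267,116],[456,120]],n,d);print(P.round(4));v=P[1]-P[0];print(np.degrees(np.arctan2(v[2],v[0])),np.linalg.norm(v))
print(intake(P).round(1))
E
```

```text
[[0.4728 0.1565 0.1307]
 [0.564  0.1578 0.166 ]]
21.175648223802032 0.0978168774213801
[[-33.3  76.3  54.7]
 [ 63.4  76.3  39.7]]
```

```bash
python3 -m pendant '[[0,0,0,0],[0,0,-0.004,0],[0,0.003,-0.008,0],[0,0.007,-0.008,0],[0,0.007,-0.008,0]]' 1 12; python3 -m pendant '[[0,0,0.003,0],[0,0,0.006,0],[0,0,0.008,0],[0,0,0.008,0]]'; python3 -m pendant '[[0,0,0,0],[0,0,0,0],[0,0,0,0]]' 0.7; python3 look.py w7
```

```text
t: 11.35
ee_pos: [0.5113, 0.0816, 0.183]
tool_rot: [2.203, 2.24, 0.0]
contact_force: [0.0, -0.1, -3.3]
opening: 0.211
grip_force: 12.0
t: 11.85
ee_pos: [0.5101, 0.0817, 0.1751]
tool_rot: [-2.202, -2.239, 0.002]
contact_force: [-5.8, -0.5, 1.8]
opening: 0.209
grip_force: 12.0
t: 12.22
ee_pos: [0.5113, 0.0817, 0.1754]
tool_rot: [2.202, 2.24, 0.001]
contact_force: [-0.2, 0.6, 0.0]
opening: 0.301
grip_force: 0.1
blue 11018 [392. 179.] [0.5788 0.0958 0.026 ] box [[0.4627, -0.0137], [0.4723, 0.155], [0.6281, 0.1528], [0.6471, -0.0174]]
blue 7566 [310. 225.] [0.5023 0.0482 0.026 ] box [[0.468, -0.0564], [0.4725, 0.1318], [0.5415, 0.1329], [0.5507, -0.0551]]
orange 3326 [258. 189.] [0.4634 0.0999 0.08  ] box [[0.4547, 0.1587], [0.4699, 0.16], [0.4751, 0.019], [0.457, 0.0173]]
orange 2272 [455. 189.] [0.5848 0.1203 0.147 ] box [[0.567, 0.1608], [0.5885, 0.1611], [0.6048, 0.0621], [0.5793, 0.0617]]
yellow 162 [34. 24.] [0.2678 0.2231 0.017 ] box [[0.2549, 0.2228], [0.2799, 0.2298], [0.2805, 0.2245], [0.2554, 0.2174]]
[0.51125235 0.08165451 0.17537581] [2.20229656e+00 2.23954545e+00 1.11655136e-03]
```

View pics/w7.png

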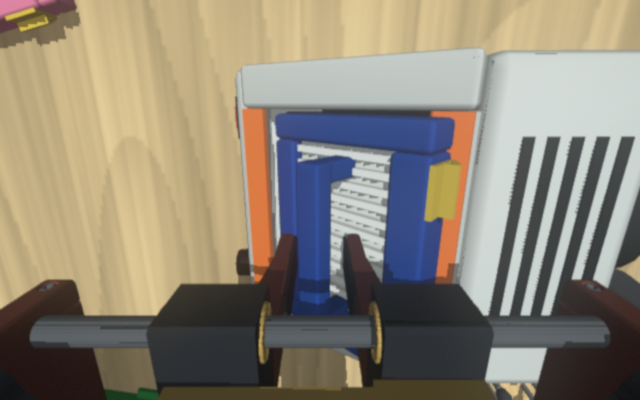

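```bash
python3 -m pendant '[[0,-0.003,0,0],[0,-0.006,0,0],[0,-0.009,0,0],[0,-0.012,0,0],[0,-0.012,0,0]]'
cat > m.py <<'E'
from pl import *
o=bot.get_obs();c=bot.camera("wrist");C=cam(c,o);f=c["frame"];np.savez("w.npz",f=f);M=masks(f)
y=np.radians(.8);n=np.array([-np.sin(y),np.cos(y),0]);d=n@np.array([.530,.081,0])+.075
b=M["blue"].copy();b[:, :200]=0;b[:,520:]=0
for M_,s,ce in comps(b,800): print("blue",s,ce.round())
for r in(125,130,135,140):
    q=np.flatnonzero(b[r]);print(r,q.min(),q.max(),end=" | ")
for c0 in range(280,451,34):
    q=np.flatnonzero(b[:,c0])[:1];print(c0,q,end=" ")
for k in("orange","yellow"):
    for M_,s,ce in comps(M[k],100):print(k,s,ce.round())
print(o["ee_pos"].round(4),o["contact_force"].round(1))
E
python3 m.py
```

```text
t: 12.9
ee_pos: [0.4988, 0.0815, 0.1753]
tool_rot: [2.203, 2.24, 0.0]
contact_force: [0.4, 0.2, -0.0]
opening: 0.298
grip_force: 0.0
blue [ 275  114  169  170 9691] [388. 178.]
blue [ 276  138   25  101 1816] [287. 185.]
blue [ 292  153   62  162 5525] [322. 237.]
125 276 440 | 130 276 440 | 135 291 439 | 140 277 437 | 280 [115] 314 [114] 348 [114] 382 [115] 416 [116] 450 [] orange [ 260  109   22  156 1779] [269. 179.]
orange [ 435  112   66  185 7136] [466. 196.]
yellow [ 22   9  29  11 118] [36. 14.]
yellow [ 35  17  29  14 156] [49. 24.]
yellow [424 156  28  50 905] [438. 180.]
[0.4988 0.0815 0.1753] [ 0.4  0.2 -0. ]
```

```bash
cat > e.py <<'E'
from pl import *
import sys
o=bot.get_obs();c=bot.camera("wrist");C=cam(c,o);f=c["frame"];b=masks(f)["blue"];b[:,:200]=0;b[:,520:]=0
y=np.radians(.8);n=np.array([-np.sin(y),np.cos(y),0]);d=n@np.array([.530,.081,0])+.075
r=121;q=np.flatnonzero(b[r]);uv=[[q.min(),114.5],[q.max()+1,115.5]];
for dd in(-.001,0.001):
    P=intake(plane(C,uv,n,d+dd));v=P[1]-P[0];a=np.arctan2(v[2],v[0])
    print(uv,P.round(1).tolist(),"tilt",np.degrees(a).round(1),"len",np.linalg.norm(v).round(1))
# sight line of the handle top: bar outer left end
# upper edge column ray vs lower: use known length 108 along slope: solve tilt & position from the two columns
from scipy.optimize import fsolve
Oc=intake((-C[1].T@C[2])[None])[0];D=[intake(plane(C,[u],n,d))[0]-Oc for u in uv]
def F(p):
    x,z,a=p;out=[]
    for X,DD in((-55,D[0]),(53,D[1])):
        q=np.array([x+X*np.cos(a)-26*np.sin(a),z+X*np.sin(a)+26*np.cos(a)]);w=q-Oc[[0,2]];out.append(w[0]*DD[2]-w[1]*DD[0])
    return out
for z0 in(0,4,8,12):
    s=fsolve(lambda p:F([p[0],z0,p[1]]),[5,.1]);L=s[0]-67*np.cos(s[1])-4.5*np.sin(s[1]);Lz=z0-67*np.sin(s[1])+4.5*np.cos(s[1])
    print("origin z",z0,"x",s[0].round(1),"tilt",np.degrees(s[1]).round(1),"lug",L.round(1),Lz.round(1))
E
python3 e.py
```

```text
[[np.int64(275), 114.5], [np.int64(443), 115.5]] [[-83.9, 74.0, -9.8], [36.5, 74.0, -65.7]] tilt -24.9 len 132.7
[[np.int64(275), 114.5], [np.int64(443), 115.5]] [[-52.7, 76.0, 30.5], [44.6, 76.0, -14.7]] tilt -24.9 len 107.2
origin z 0 x -1.4 tilt 1.0 lug -68.5 3.4
origin z 4 x 0.8 tilt 3.5 lug -66.3 4.4
origin z 8 x 3.0 tilt 5.8 lug -64.1 5.7
origin z 12 x 5.2 tilt 8.0 lug -61.8 7.2
```

```bash
python3 -m pendant '[[0,-0.002,0,0],[0,-0.004,0,0],[0,-0.006,0,0],[0,-0.006,0,0]]'; python3 e.py | tail -4; python3 -m pendant '[[0,-0.002,0,0],[0,-0.004,0,0],[0,-0.004,0,0]]'; python3 e.py | tail -4
python3 - <<'E'
from pl import *
C=cam(c:=bot.camera("side"));f=c["frame"]
for k,m in masks(f).items():
    for M,s,ce in comps(m[:270,200:340],12): print(k,s,ce.round(1))
def W(P): return R.from_euler("z",.8,degrees=True).apply(R.from_euler("y",-30,degrees=True).apply(np.array(P)/1e3))+[.530,.082,.1]
print(proj(C,W([[-60.5,78,13],[-60.5,-78,13],[56.5,78,22],[56.5,-78,22]])).round(1))
a=np.radians(6)
for lab,(ox,oz,a) in {"hooked":(2,8,.105),"home":(0,0,0)}.items():
    q=np.array([[-55,75,26],[53,75,26],[53,-75,26],[-55,-75,26],[0,53,52]]);p=q.astype(float);p[:,0]=ox+q[:,0]*np.cos(a)-q[:,2]*np.sin(a);p[:,2]=oz+q[:,0]*np.sin(a)+q[:,2]*np.cos(a)
    print(lab,proj(C,W(p)).round(1).tolist())
E
```

```text
t: 13.5
ee_pos: [0.4929, 0.0814, 0.1752]
tool_rot: [2.203, 2.24, 0.0]
contact_force: [0.2, -0.5, 0.3]
opening: 0.302
grip_force: 0.0
origin z 0 x -1.6 tilt 1.6 lug -68.7 2.7
origin z 4 x 0.6 tilt 4.2 lug -66.6 3.6
origin z 8 x 2.6 tilt 6.5 lug -64.5 4.8
origin z 12 x 4.6 tilt 8.7 lug -62.3 6.3
t: 13.92
ee_pos: [0.4891, 0.0813, 0.1754]
tool_rot: [2.202, 2.24, 0.001]
contact_force: [0.7, -0.3, 1.2]
opening: 0.297
grip_force: 0.7
origin z 0 x -2.0 tilt 1.7 lug -69.1 2.5
origin z 4 x 0.1 tilt 4.4 lug -67.1 3.3
origin z 8 x 2.1 tilt 6.8 lug -65.0 4.5
origin z 12 x 4.0 tilt 9.0 lug -62.9 5.9
blue [ 64 171   7   5  20] [ 67.  172.8]
blue [ 93 171   6   6  20] [ 95.8 173.8]
blue [ 80 176   7   4  15] [ 83.7 177.5]
blue [ 68 187  34  34 251] [ 83.4 205.7]
blue [ 86 187  10  19  55] [ 91.5 196.3]
orange [ 62 179  12  23  89] [ 67.7 190.6]
orange [ 99 206   8  18  58] [103.  214.8]
[[297.1 222.9]
 [304.8 199.2]
 [266.2 201.3]
 [276.6 179.2]]
hooked [[298.3, 218.2], [270.4, 197.6], [280.2, 176.5], [305.7, 195.7], [290.4, 198.8]]
home [[297.8, 218.6], [268.0, 200.5], [277.9, 179.3], [305.3, 196.0], [288.2, 200.0]]
```

```bash
python3 -m pendant '[[0,0.004,0,0],[0,0.004,0,0],[0,0.004,-0.03,0],[0,0.004,-0.07,0],[0,0.004,-0.07,0]]' 0.65;  python3 - <<'E'
from pl import *
o=bot.get_obs();C=cam(c:=bot.camera("wrist"),o);f=c["frame"];np.savez("w.npz",f=f);M=masks(f)
def W(P): return R.from_euler("z",.8,degrees=True).apply(R.from_euler("y",-30,degrees=True).apply(np.array(P)/1e3))+[.530,.081,.1]
for k in("blue","orange","yellow"):
    for m,s,ce in comps(M[k],100): print(k,s,ce.round())
print("keeper/ledge",proj(C,W([[-60.5,78,13],[-60.5,-78,13],[56.5,78,22],[56.5,-78,22]])).round(0).tolist())
for lab,(ox,oz,a) in {"hooked":(1,8,.105),"onkeeper":(0,17,.05),"home":(0,0,0)}.items():
    q=np.array([[-55,75,26],[53,75,26],[53,-75,26],[-55,-75,26],[-67,58,7],[-67,32,7],[59,42,20],[0,53,52],[0,-53,52]]);p=q.astype(float);p[:,0]=ox+q[:,0]*np.cos(a)-q[:,2]*np.sin(a);p[:,2]=oz+q[:,0]*np.sin(a)+q[:,2]*np.cos(a)
    print(lab,proj(C,W(p)).round(0).tolist())
Rt=R.from_rotvec(o["tool_rot"]).as_matrix()
a=.105;p=np.array([42*np.cos(a)-26*np.sin(a)+1,0,42*np.sin(a)+26*np.cos(a)+8]);g=W(p[None])[0];print("rail",g,"tcp shift to touch",(Rt.T@(g+[0,0,.025]-o["ee_pos"])).round(4))
E
```

```text
t: 14.65
ee_pos: [0.494, 0.0815, 0.2488]
tool_rot: [2.2, 2.237, 0.007]
contact_force: [0.4, -0.4, 0.6]
opening: 0.345
grip_force: 0.0
blue [ 291  111  118   22 2028] [351. 120.]
blue [ 291  129   57  147 4526] [316. 201.]
blue [ 370  134   39  140 3446] [386. 200.]
orange [ 278  108   16  128 1227] [285. 169.]
orange [ 406  109   42  175 4532] [425. 193.]
yellow [406 151  10  24 144] [411. 163.]
yellow [392 243  16  25 271] [399. 254.]
keeper/ledge [[295.0, 108.0], [298.0, 258.0], [420.0, 111.0], [402.0, 293.0]]
hooked [[289.0, 112.0], [406.0, 116.0], [391.0, 299.0], [293.0, 262.0], [293.0, 130.0], [294.0, 156.0], [413.0, 162.0], [322.0, 145.0], [322.0, 270.0]]
onkeeper [[281.0, 113.0], [404.0, 116.0], [389.0, 303.0], [286.0, 267.0], [285.0, 130.0], [285.0, 158.0], [411.0, 163.0], [318.0, 147.0], [318.0, 275.0]]
home [[292.0, 112.0], [413.0, 115.0], [398.0, 292.0], [295.0, 262.0], [293.0, 129.0], [294.0, 156.0], [419.0, 159.0], [332.0, 144.0], [331.0, 267.0]]
rail [0.54554799 0.08121711 0.15315486] tcp shift to touch [-0.0012  0.0511  0.071 ]
```

```bash
python3 -m pendant '[[0,0.02,0,0],[-0.001,0.040,0,0],[-0.001,0.040,0,0],[-0.001,0.040,0,0],[-0.001,0.04,0,0]]' 1 20; python3 -m pendant '[[0,0,0.025,0],[0,0,0.05,0],[0,0,0.06,0],[0,0,0.064,0],[0,0,0.064,0]]'; python3 -m pendant '[[0,0,0.001,0],[0,0,0.002,0],[0,0,0.003,0],[0,0,0.004,0],[0,0,0.005,0]]'
```

```text
t: 15.32
ee_pos: [0.5324, 0.0811, 0.245]
tool_rot: [-2.202, -2.24, 0.0]
contact_force: [-0.2, 0.1, -0.1]
opening: 0.004
grip_force: 0.0
t: 15.95
ee_pos: [0.5331, 0.0811, 0.1819]
tool_rot: [2.202, 2.24, 0.001]
contact_force: [0.3, -0.4, -0.3]
opening: 0.002
grip_force: 0.0
t: 16.58
ee_pos: [0.533, 0.081, 0.176]
tool_rot: [-2.203, -2.24, 0.0]
contact_force: [0.1, 0.5, 0.3]
opening: 0.005
grip_force: 0.0
```

```bash
python3 -m pendant '[[0,0,0.001,0],[0,0,0.0015,0],[0,0,0.002,0],[0,0,0.0025,0],[0,0,0.003,0]]'; python3 -m pendant '[[0,0,0.0005,0],[0,0,0.001,0],[0,0,0.0015,0],[0,0,0.002,0],[0,0,0.002,0]]'; python3 -m pendant '[[0,0,0.0005,0],[0,0,0.001,0],[0,0,0.0015,0],[0,0,0.002,0],[0,0,0.002,0]]'
```

```text
t: 17.2
ee_pos: [0.533, 0.081, 0.1731]
tool_rot: [2.203, 2.24, 0.0]
contact_force: [-0.4, -0.4, 0.2]
opening: 0.007
grip_force: 0.0
t: 17.82
ee_pos: [0.5333, 0.081, 0.1721]
tool_rot: [2.202, 2.239, 0.002]
contact_force: [-1.4, -0.3, 5.0]
opening: 0.004
grip_force: 2.3
t: 18.45
ee_pos: [0.5339, 0.0811, 0.1713]
tool_rot: [2.201, 2.238, 0.005]
contact_force: [0.2, -0.6, 8.4]
opening: 0.002
grip_force: 3.6
```

```bash
for i in 1 2; do :; done; python3 -m pendant '[[0,0,0.0005,0],[0,0,0.001,0],[0,0,0.0015,0],[0,0,0.002,0],[0,0,0.002,0]]'; python3 -m pendant '[[0,0,0.0005,0],[0,0,0.001,0],[0,0,0.0015,0],[0,0,0.002,0],[0,0,0.002,0]]'
```

```text
t: 19.08
ee_pos: [0.5345, 0.0811, 0.1706]
tool_rot: [2.2, 2.237, 0.008]
contact_force: [0.4, 0.1, 10.9]
opening: 0.005
grip_force: 4.8
t: 19.7
ee_pos: [0.5351, 0.0811, 0.1698]
tool_rot: [2.198, 2.235, 0.011]
contact_force: [0.4, -0.6, 16.1]
opening: 0.007
grip_force: 6.2
```

```bash
python3 -m pendant '[[0,0,0.0005,0],[0,0,0.001,0],[0,0,0.0015,0],[0,0,0.002,0],[0,0,0.002,0]]'; python3 -m pendant '[[0,0,0.0005,0],[0,0,0.001,0],[0,0,0.0015,0],[0,0,0.002,0],[0,0,0.002,0]]'; python3 e.py|tail -4
```

```text
t: 20.32
ee_pos: [0.5357, 0.0811, 0.1691]
tool_rot: [2.197, 2.234, 0.014]
contact_force: [1.1, -0.2, 19.4]
opening: 0.0
grip_force: 7.7
t: 20.95
ee_pos: [0.5344, 0.0811, 0.1638]
tool_rot: [2.2, 2.237, 0.007]
contact_force: [1.5, -0.1, 8.0]
opening: 0.007
grip_force: 3.6
origin z 0 x 0.4 tilt 1.8 lug -66.7 2.4
origin z 4 x 3.4 tilt 3.7 lug -63.8 4.1
origin z 8 x 6.3 tilt 5.6 lug -60.8 5.9
origin z 12 x 9.3 tilt 7.5 lug -57.7 7.8
```

```bash
python3 -m pendant '[[0,0,0.0005,0],[0,0,0.001,0],[0,0,0.0015,0],[0,0,0.002,0],[0,0,0.002,0]]'; python3 -m pendant '[[0,0,0.0005,0],[0,0,0.001,0],[0,0,0.0015,0],[0,0,0.002,0],[0,0,0.002,0]]'
```

```text
t: 21.62
ee_pos: [0.5347, 0.0811, 0.1622]
tool_rot: [2.2, 2.237, 0.008]
contact_force: [1.2, 0.0, 9.4]
opening: 0.007
grip_force: 3.9
t: 22.25
ee_pos: [0.5328, 0.081, 0.1565]
tool_rot: [-2.202, -2.24, 0.001]
contact_force: [-0.4, 0.3, -0.9]
opening: 0.003
grip_force: 0.0
```

```bash
python3 -m pendant '[[0,0,-0.03,0],[0,-0.02,-0.07,0],[0,-0.04,-0.092,0],[0,-0.04,-0.092,0],[0,-0.04,-0.092,0]]';  cat > v.py <<'E'
from pl import *
o=bot.get_obs();C=cam(c:=bot.camera("wrist"),o);f=c["frame"];np.savez("w.npz",f=f);M=masks(f)
def W(P): return R.from_euler("z",.8,degrees=True).apply(R.from_euler("y",-30,degrees=True).apply(np.array(P)/1e3))+[.530,.081,.1]
if __name__=="__main__":
    for k in("blue","orange","yellow"):
        for m,s,ce in comps(M[k],60): print(k,s,ce.round())
    print("keeper/ledge",proj(C,W([[-60.5,78,13],[-60.5,-78,13],[56.5,78,22],[56.5,-78,22]])).round(0).tolist())
    for lab,(ox,oz,a) in {"hooked":(1,8,.105),"mid":(.5,4,.05),"home":(0,0,0)}.items():
        q=np.array([[-55,75,26],[53,75,26],[53,-75,26],[-55,-75,26],[59,42,20],[0,53,52],[0,-53,52]]);p=q.astype(float);p[:,0]=ox+q[:,0]*np.cos(a)-q[:,2]*np.sin(a);p[:,2]=oz+q[:,0]*np.sin(a)+q[:,2]*np.cos(a)
        print(lab,proj(C,W(p)).round(0).tolist())
    print(o["ee_pos"])
E
python3 v.py
```

```text
t: 22.88
ee_pos: [0.4932, 0.0803, 0.2477]
tool_rot: [-2.202, -2.239, 0.002]
contact_force: [-0.4, 0.2, 0.6]
opening: 0.004
grip_force: 0.0
blue [ 295  110  120   20 2112] [356. 119.]
blue [ 295  128   18  127 1597] [303. 183.]
blue [ 325  132   89  151 6184] [370. 204.]
orange [ 280  106   17  148 1703] [288. 177.]
orange [ 409  108   43  190 4735] [428. 193.]
yellow [100  34  22  10  72] [111.  39.]
yellow [30 54 21 12 82] [40. 60.]
keeper/ledge [[297.0, 107.0], [300.0, 257.0], [423.0, 109.0], [405.0, 293.0]]
hooked [[291.0, 111.0], [409.0, 114.0], [393.0, 299.0], [295.0, 262.0], [416.0, 161.0], [325.0, 144.0], [324.0, 269.0]]
mid [[292.0, 111.0], [413.0, 114.0], [397.0, 295.0], [296.0, 261.0], [419.0, 159.0], [330.0, 143.0], [328.0, 268.0]]
home [[294.0, 111.0], [416.0, 113.0], [400.0, 292.0], [297.0, 261.0], [422.0, 158.0], [335.0, 143.0], [333.0, 267.0]]
[0.49316498 0.08034298 0.2477018 ]
```

```bash
python3 -m pendant '[[0,0.025,0,0],[0,0.051,0.02,0],[0,0.051,0.055,0],[0,0.051,0.071,0],[0,0.051,0.071,0]]'; python3 -m pendant '[[0,0,0.001,0],[0,0,0.002,0],[0,0,0.003,0],[0,0,0.004,0],[0,0,0.004,0]]'; python3 -m pendant '[[0,0,0.001,0],[0,0,0.002,0],[0,0,0.003,0],[0,0,0.004,0],[0,0,0.004,0]]'
```

```text
t: 23.55
ee_pos: [0.5432, 0.0811, 0.1759]
tool_rot: [-2.201, -2.238, 0.005]
contact_force: [0.6, 0.1, -0.0]
opening: 0.006
grip_force: 0.0
t: 24.18
ee_pos: [0.5439, 0.0812, 0.1741]
tool_rot: [2.203, 2.24, -0.0]
contact_force: [-0.4, 0.7, -0.9]
opening: 0.009
grip_force: 0.0
t: 24.8
ee_pos: [0.5439, 0.0812, 0.17]
tool_rot: [-2.203, -2.24, 0.0]
contact_force: [-0.3, -0.3, -0.2]
opening: 0.005
grip_force: 0.0
```

```bash
python3 -m pendant '[[0,0,0.001,0],[0,0,0.002,0],[0,0,0.003,0],[0,0,0.003,0]]'; python3 -m pendant '[[0,0,0.001,0],[0,0,0.002,0],[0,0,0.003,0],[0,0,0.003,0]]'
```

```text
t: 25.3
ee_pos: [0.544, 0.0812, 0.1675]
tool_rot: [2.202, 2.24, 0.001]
contact_force: [0.1, 0.2, 1.7]
opening: 0.009
grip_force: 0.9
t: 25.8
ee_pos: [0.5448, 0.0812, 0.1659]
tool_rot: [2.201, 2.238, 0.004]
contact_force: [-0.1, -0.4, 7.9]
opening: 0.005
grip_force: 3.4
```

```bash
python3 -m pendant '[[0,0,0.001,0],[0,0,0.002,0],[0,0,0.003,0],[0,0,0.003,0]]'; python3 -m pendant '[[0,0,0.001,0],[0,0,0.002,0],[0,0,0.003,0],[0,0,0.003,0]]'
```

```text
t: 26.3
ee_pos: [0.5453, 0.0812, 0.165]
tool_rot: [2.2, 2.237, 0.007]
contact_force: [-2.1, 0.4, 13.5]
opening: -0.0
grip_force: 6.8
t: 26.8
ee_pos: [0.5453, 0.0813, 0.1647]
tool_rot: [2.199, 2.236, 0.01]
contact_force: [-7.2, -1.8, 25.7]
opening: 0.009
grip_force: 12.5
```

```bash
python3 -m pendant '[[0,0,-0.002,0],[0,0,-0.005,0],[0,0,-0.03,0],[0,0,-0.06,0],[0,-0.05,-0.08,0]]'; python3 -m pendant '[[0,0,0,0],[0,0,0,0]]'; python3 v.py
```

```text
t: 27.42
ee_pos: [0.4947, 0.0802, 0.2368]
tool_rot: [-2.202, -2.238, 0.004]
contact_force: [-0.3, 0.8, -0.2]
opening: 0.005
grip_force: 0.0
t: 27.68
ee_pos: [0.4941, 0.0804, 0.2376]
tool_rot: [2.203, 2.24, -0.0]
contact_force: [-0.2, 0.0, -0.2]
opening: 0.006
grip_force: 0.0
blue [ 293  110  125   22 2284] [357. 119.]
blue [ 293  129   18  127 1669] [301. 185.]
blue [ 378  133   38  142 3471] [395. 201.]
blue [ 323  140   78  144 2852] [342. 209.]
orange [ 278  107   17  151 1779] [286. 179.]
orange [ 411  108   46  197 4978] [432. 193.]
yellow [92 32 23 11 70] [103.  38.]
yellow [ 8 49 23  8 69] [19. 53.]
yellow [20 52 22 13 99] [31. 59.]
keeper/ledge [[295.0, 107.0], [298.0, 262.0], [426.0, 109.0], [407.0, 300.0]]
hooked [[289.0, 111.0], [411.0, 115.0], [394.0, 306.0], [293.0, 266.0], [418.0, 163.0], [323.0, 146.0], [323.0, 276.0]]
mid [[290.0, 111.0], [415.0, 114.0], [398.0, 302.0], [294.0, 266.0], [422.0, 162.0], [329.0, 145.0], [327.0, 274.0]]
home [[292.0, 111.0], [419.0, 114.0], [402.0, 299.0], [295.0, 266.0], [425.0, 160.0], [334.0, 145.0], [332.0, 273.0]]
[0.49410207 0.08035704 0.23760106]
```

Run:
```python
from v import *
for y in(42,20,0,-20,-42):
    P=[]
    for a,ox,oz in((0,0,0),(.02,0,1.5),(.05,.5,4)):
        q=np.array([[ox+53*np.cos(a)-26*np.sin(a),y,oz+53*np.sin(a)+26*np.cos(a)]]);P.append(proj(C,W(q))[0])
    r=int(P[0][1]);q=np.flatnonzero(M["blue"][r,370:440]);print(y,r,"blue max",q.max()+371 if len(q) else None,np.array(P).round(1).tolist(), "yellow",M["yellow"][r-8:r+9,380:450].any(0).sum())
```

```text
42 160 blue max 410 [[414.8, 160.9], [413.1, 161.4], [411.2, 162.3]] yellow 2
20 190 blue max 410 [[412.0, 190.0], [410.4, 190.8], [408.5, 192.0]] yellow 0
0 215 blue max 409 [[409.7, 215.1], [408.1, 216.0], [406.2, 217.6]] yellow 0
-20 238 blue max 407 [[407.4, 239.0], [405.9, 240.0], [404.0, 241.8]] yellow 1
-42 263 blue max 401 [[405.1, 263.9], [403.5, 265.1], [401.7, 267.2]] yellow 3
```

```bash
python3 -c "
from rig import bot
print(bot.close_job())"
```

```text
the job is handed in; nothing more can be done
None
```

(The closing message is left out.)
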